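# Stand the sloped tube rack back up and fold its prop

## Robot

A 7-joint arm with a two-finger parallel gripper is mounted at the origin on a cart in front of the work surface, level with it; the furniture and walls round the work are solid. World frame = base frame: x ahead of the robot, y to its left, z up, the work surface at z = 0. Lengths are in mm, angles in rad, forces in N, time in s.
With the tool pointing down it reaches from about 425 to 875 mm from the base axis. Payload 8.4 kg.
Tool frame: the origin (TCP) lies at the very end of the fingers, on their centre line; the grasp point (between the pads) lies 19 mm behind it (tcp_to_grasp is the distance from the TCP to the grasp point, in mm); x points along the fingers, y is the direction in which the jaws open and shut, and the axes are right-handed (so a half turn about x gives the same grasp; the last joint's range is limited). The gripper opens to 85 mm and grips with 20 to 120 N. Pads are 22 mm wide; open, the fingers measure 114 mm over their backs; the gripper's body (76 mm by 85 mm) begins 54 mm behind the grasp point. The pads swing forward as they close: fully open they stand 13 mm farther back than shut.
Start: joints at [1.004, 0.333, 0.04, 1.465, -0.013, 1.343, -0.059], TCP at [293.075, -580.148, 231.308] pointing down, gripper open.
Joint ranges: [-2.58, 2.58], [-0.38, 2.09], [-1.3, 1.39], [0.25, 2.4], [-1.5, 4.64], [0.08, 2.09], [-2.65, 2.65]. Speed limits (rad/s): [2.22, 2.22, 2.79, 2.79, 3.14, 3.14, 3.14].

## Interface

Orientations are given as a unit quaternion [w, x, y, z].
In Python, from plant import * gives the robot as it stands.
- The arm moves only by the tool arm_command, never from a script. Its argument "motion" is a list of rows, each a list of 2 entries, a list of its own where there are three numbers: the shift along the world's x, y, z in mm, then the turn about the world's z in degrees. A call has 1 to 8 rows; each row shifts and turns the pose as measured when the row begins; what a row does not reach is not made up. A row lasts 1/12 s, in which the tool goes at most 41.7 mm and 7.16 degrees, less where a joint would pass 70% of its speed; a pose out of reach is approached as far as the arm can. A call with a gripper value outside its range is refused whole. "jaw" is the opening, from 0 (shut) to 1 (fully open), set as the call begins (left out, the last holds). The fingers move at their own pace and stop on an object; the grip force is fixed at half the most. Time passes only in rows, so rows that do not move let the fingers close. It gives the time, the measured TCP pose, the force and the opening at its end, in the units of the state.
- state(): the state, without advancing time (a new reading comes with each control period).
- snapshot(name): name is "side" or "top" or "wrist"; returns a dict with "img" (384x512x3 uint8, red, green, blue), "depth" (384x512 float32, mm along the optical axis (not along the pixel's ray), 0 where there is no reading), "fx", "fy", "cx", "cy" (pixels), "extrinsics" (4x4, takes a point from camera to world coordinates). Camera axes: x right, y up, looking along -z (the intrinsics and any distortion apply to the point x, -y, -z); pixel columns grow to the right and rows downward; lengths in mm; the calibration is good to about 2 mm. A picture is of the moment at which its call begins.
- sign_off(): hands the job in, once; it reports no verdict.
Trained networks look in the newest picture that a camera, given by its name, has taken for a name from the list of things; names that differ only in an ending like _2 or _b are one class to them, and where a whole thing is asked for, a point or a joint stands for the part that bears it (a point fixed in the world has none). Each returns a list of dicts, best first, with "p" (0 to 1); they miss things now and then, are a little off and sometimes report something else, mostly with a low value. They report only what shows in the picture. A call takes as long as a camera call.
- spot_in(label, camera): "at" ([x, y, z] in mm, in world coordinates, good to about 4 mm: the middle of the surface that is visible of it).
- tip_of(label, camera): "at" ([x, y, z] in mm, in world coordinates, good to about 4 mm: a listed point, or the origin of a listed thing).
The state is a dict: "t": time; "joint_positions": joint angles; "joint_velocities": joint speeds; "effort": joint torques, N m; "position": TCP position; "orientation": TCP orientation; "wrist_force": force on the tool from outside, world axes, zero at the start; "moment": the same for the moment, N m; "gripper_width": finger opening in mm.
Only numpy, scipy, OpenCV 4.12 (cv2) and the standard library are available. Lean on these libraries where they do the work, as an engineer would, in place of code of your own. Each camera call takes 0.05 s, during which the arm holds its last target.

## Task

The culture slopes have set. Push the leaning blue tube rack up by its black handle bar until it stands upright on its foot again, in its place in front of the stand's backrest; then push the wire prop that held it over, away from the rack, until it lies flat on the stand. Do it all by pushing with the fingers: do not lift or carry the rack, and leave the beaker, the bottle and the loose tube beside the stand where they are.

Things in the scene. Friction and masses are not known exactly. Their poses are not given: they have to be found in the camera images.
- stand: Fixed grey stand; base plate x -105 to 125, y +-100 mm, top 10 mm above bench. Origin on the bench; z up, y along the rack; -x is where the rack leans and the prop folds. Backrest: face at x 118, 150 wide, top 64 mm above bench. The upright rack stands before it at x 59 to 115 mm, between low guides at y +-79 mm.
- rack: Loose blue tube rack with capped tubes, 0.4-0.6 kg, 56 (x) x 154 (y) mm, caps to 93, handle to 128 mm high (z). Origin: centre of underside; z up when upright. Starts leaning 55 deg to the stand's -x on the prop's bar, turning on its lower -x edge at stand x 59. Tips back by itself once within about 28 deg of upright. Upright its origin is at stand x 87, y 0, z 10 mm, give or take 3.
- handle (a point): Centre of the rack's handle: round black bar 12 mm thick, 146 mm long along the rack's y, 122 mm above the middle of its underside, clear of the tube caps. While the rack leans, the bar is its outermost part on the stand's -x side, about 103 mm above the bench; upright it is at x 87, z 132 mm of the stand.
- rack_toe (a point): Middle of the rack's lower edge on its -x side, the edge on which it turns; about 10 mm above the bench whether the rack leans or stands.
- prop_bar (a point): Centre of the prop's cross bar: a black sleeve 10 mm thick and 164 mm long along the stand's y, on a 6 mm steel wire bail (legs at y = +-85 mm) whose hinge line is 46 mm away. At the start about 54 mm above the bench, flat 19 mm.
- prop_hinge (a point): Middle of the prop's hinge line, which runs along the stand's y, 19 mm above the bench at x = -44 mm of the stand. Nothing is there between the legs of the bail.
- prop (a joint): Angle of the prop about its hinge, rad: 0 as it stands leaning towards the rack (start, against its stop), growing as the bar is pushed away from the rack (to the stand's -x), upright at about 0.7, to 2.275 lying flat (end stop). Stiff hinge: it stays where it is left and takes under 2 N at the bar.
- beaker: Bystander: glass beaker, 72 mm across, 90 mm high, standing behind the backrest. Origin at the centre of its underside.
- bottle: Bystander: brown bottle with black cap, 46 mm across, 115 mm high, standing behind the backrest. Origin at the centre of its underside.
- loose_tube: Bystander: purple-capped tube 16 x 76 x 16 mm, lying on the bench beside the stand. Origin at the centre of its underside.

How it is judged:
By the outcome, as a careful person would: the job done as asked, in the order asked, and still so for the second after the job is handed in, with the robot touching nothing.
It also fails if it takes over 48 s, if anything falls off the work surface, if the arm or the gripper's body presses on something with over 40 N, if the wrist force passes 120 N, or if a joint passes its speed limit or range.

## Working session

There is one attempt and no reset: what is moved stays moved. The work goes in short steps, Python scripts to look and compute and a tool call to move; the robot and the scene stay as the last step left them, time stands still between calls to the robot, and variables do not carry over. Pictures are saved under pics/ and viewed, and the job is handed in when it is done.

Besides the shell and the picture viewer there is one more tool, called after "Request:" as name(argument=value, ...) on one line, values as JSON. arm_command: Moves the arm, as the interface text tells. Its arguments: {"type":"object","properties":{"motion":{"type":"array","items":{"type":"array"}},"jaw":{"type":"number"}},"required":["motion"]}

```bash
mkdir -p pics; ls; python3 - <<'E'
from plant import *
import cv2,numpy as np
s=state();print(s['t'],s['position'],s['orientation'],s['gripper_width'],s['wrist_force'])
for c in ["top","side"]:
    d=snapshot(c);cv2.imwrite(f"pics/{c}0.png",d["img"][:,:,::-1])
    print(c,d['extrinsics'][:3,3].round())
    for l in ["handle","rack_toe","prop_bar","prop_hinge","stand","rack","beaker","bottle","loose_tube"]:
        r=tip_of(l,c);print(l,[(np.round(a['at']).tolist(),round(a['p'],2)) for a in r[:2]])
E
```

```text
pics
0.0 [ 292.86335712 -579.76994329  230.40736833] [-0.16332582 -0.68767992 -0.16442906  0.68802914] 85.43574164195373 [-0.0696022  -0.00988767 -0.67805483]
top [ 322.  136. 1095.]
handle [([525.0, 139.0, 105.0], 0.84)]
rack_toe [([521.0, 57.0, 11.0], 0.79)]
prop_bar [([521.0, 125.0, 52.0], 0.78)]
prop_hinge [([521.0, 160.0, 19.0], 0.72), ([379.0, 110.0, 2.0], 0.44)]
stand [([521.0, 117.0, -1.0], 0.98)]
rack [([523.0, 40.0, 32.0], 0.91)]
beaker [([529.0, -64.0, -3.0], 0.83)]
bottle [([457.0, -49.0, -2.0], 0.65)]
loose_tube [([379.0, 111.0, 2.0], 0.58), ([522.0, 127.0, 54.0], 0.52)]
side [ 158. -440.  626.]
handle []
rack_toe [([525.0, 60.0, 10.0], 0.7)]
prop_bar []
prop_hinge [([523.0, 160.0, 20.0], 0.92)]
stand [([524.0, 115.0, 2.0], 0.79)]
rack [([525.0, 43.0, 36.0], 0.57), ([452.0, -48.0, -1.0], 0.55)]
beaker [([528.0, -63.0, 2.0], 0.89)]
bottle [([450.0, -48.0, -3.0], 0.69)]
loose_tube [([380.0, 105.0, 2.0], 0.61)]
```

View pics/top0.png

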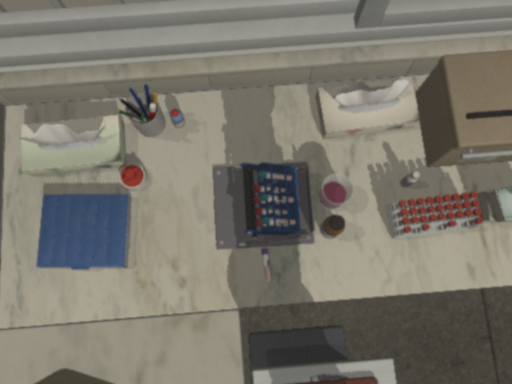

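View pics/side0.png

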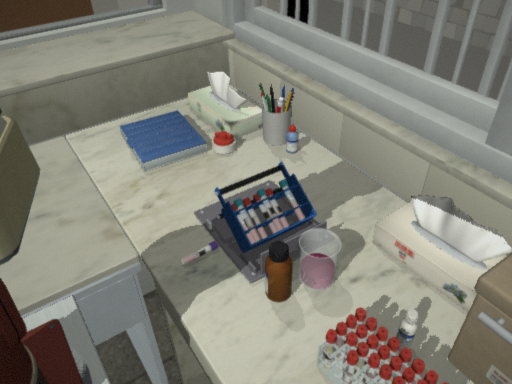

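The stand's -x side points to world +y, with the stand origin near (523, 116). The leaning handle at about (525, 140, 103) in the world matches the given geometry. The side view shows the bottle (~278,270) and beaker (~318,258) behind the rack, and the loose tube (~200,252) to the left.

First I'll travel over high and shut the jaws.

```bash
cat > h.py <<'E'
from plant import *
import cv2,numpy as np
from scipy.spatial.transform import Rotation as R
def show():
    s=state();M=R.from_quat(np.roll(s['orientation'],-1)).as_matrix()
    print(round(s['t'],2),s['position'].round(1),'F',np.round(s['wrist_force'],1),'w',round(s['gripper_width'],1),'xax',M[:,0].round(2),'jaw',M[:,1].round(2))
def pic(c,n,box=None):
    d=snapshot(c);i=d["img"][:,:,::-1]
    if box: i=i[box[0]:box[1],box[2]:box[3]];i=cv2.resize(i,None,fx=3,fy=3,interpolation=cv2.INTER_CUBIC)
    cv2.imwrite(f"pics/{n}.png",i);return d
def tips(c,ls):
    for l in ls: print(c,l,[(np.round(a['at']).tolist(),round(a['p'],2)) for a in tip_of(l,c)[:2]])
E
python3 -c "
from h import *;show()"
```

```text
1.0 [ 293.1 -580.1  231.3] F [-0.6 -0.5  0.1] w 85.1 xax [-0.  0. -1.] jaw [ 0.45 -0.89 -0.  ]
```

Request:
arm_command(motion=[[[40, 5, 0], 0], [[40, 5, 0], 0], [[35, 20, 0], 0], [[30, 25, 0], 0], [[20, 35, 0], 0], [[10, 40, 0], 0], [[5, 41, 0], 0], [[5, 41, 0], 0]], jaw=0)

```text
t: 1.67
position: [476.1, -372.7, 229.2]
orientation: [-0.158, -0.687, -0.156, 0.691]
wrist_force: [0.2, 0.4, 0.4]
gripper_width: 0.3
```

Request:
arm_command(motion=[[[6, 41, 0], 7], [[6, 41, 0], 7], [[6, 41, 0], 7], [[6, 41, 0], 7], [[6, 41, 0], 7], [[6, 41, 0], 7], [[6, 41, 0], 7], [[6, 41, 0], 7]])

```text
t: 2.33
position: [521.7, -42.9, 230.8]
orientation: [-0.472, -0.529, -0.465, 0.53]
wrist_force: [1.5, -0.6, -0.1]
gripper_width: 0.0
```

Request:
arm_command(motion=[[[0, 41, 0], 7], [[0, 41, 0], 0], [[0, 41, 0], 0], [[0, 41, 0], 0], [[0, 41, 0], 0], [[0, 41, 0], 0], [[0, 20, 0], 0], [[0, 0, 0], 0]])

```text
t: 3.0
position: [518.0, 238.1, 233.6]
orientation: [0.509, 0.497, 0.501, -0.492]
wrist_force: [-0.7, -0.0, -0.9]
gripper_width: -0.2
```

```bash
python3 -c "
from h import *;show()"
```

```text
3.0 [518.  238.1 233.6] F [-0.7 -0.  -0.9] w -0.2 xax [ 0.01 -0.   -1.  ] jaw [1.   0.02 0.01]
```

Jaw axis is along the bar and the fingers are shut. Next I descend on the +y side of the bar and approach.

Request:
arm_command(motion=[[[3, 0, -40], 0], [[3, -10, -40], 0], [[0, -10, -35], 0], [[0, -10, -25], 0], [[0, -10, -4], 0], [[0, -10, 0], 0], [[0, -10, 0], 0], [[0, 0, 0], 0]])

```text
t: 3.67
position: [525.0, 175.7, 89.5]
orientation: [0.511, 0.498, 0.501, -0.489]
wrist_force: [0.4, -0.9, -0.8]
gripper_width: -0.0
```

```bash
python3 -c "
from h import *;show();pic('side','s1',(140,290,160,340));tips('side',['handle','rack','prop_bar']);pic('wrist','w1');pic('top','t1');tips('top',['handle'])"
```

```text
3.67 [525.  175.7  89.5] F [ 0.4 -0.9 -0.8] w -0.0 xax [ 0.02 -0.   -1.  ] jaw [1.   0.03 0.02]
side handle [([522.0, 138.0, 98.0], 0.92), ([523.0, 58.0, 11.0], 0.29)]
side rack [([526.0, 40.0, 30.0], 0.6)]
side prop_bar []
top handle []
```

View pics/s1.png

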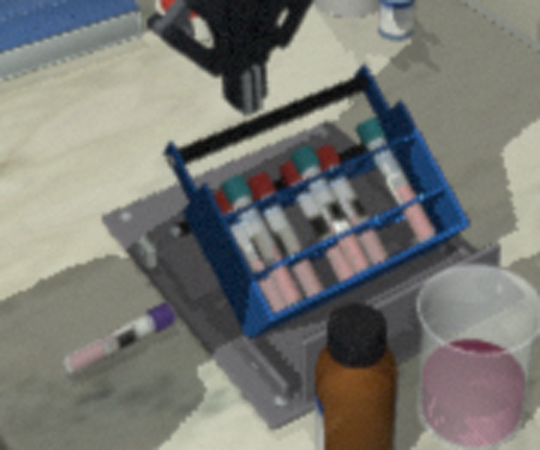

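View pics/w1.png

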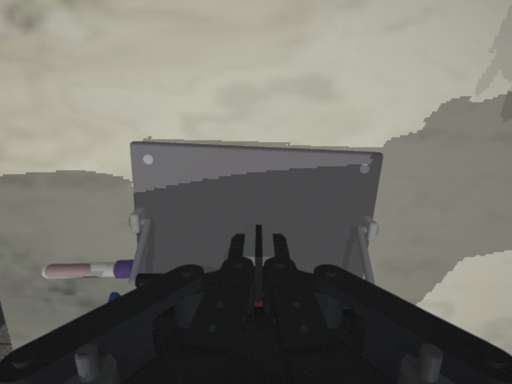

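The side view shows the shut fingertips (~245,105 in the crop) just behind the middle of the bar. I'll push now, following the handle's arc.

Request:
arm_command(motion=[[[0, -9, 0], 0], [[0, -8, 0], 0], [[0, -6, 4], 0], [[0, -6, 4], 0], [[0, -6, 4], 0], [[0, -6, 3], 0], [[0, -6, 3], 0], [[0, -6, 3], 0]])

```text
t: 4.68
position: [523.7, 124.1, 112.7]
orientation: [0.512, 0.497, 0.504, -0.486]
wrist_force: [-0.7, -0.4, -0.7]
gripper_width: -0.0
```

```bash
python3 -c "
from h import *;show();pic('side','s2',(140,290,160,340));tips('side',['handle','rack_toe'])"
```

```text
4.68 [523.7 124.1 112.7] F [-0.7 -0.4 -0.7] w -0.0 xax [ 0.02  0.   -1.  ] jaw [1.   0.03 0.02]
side handle [([523.0, 105.0, 119.0], 0.63), ([523.0, 157.0, 22.0], 0.59)]
side rack_toe [([526.0, 60.0, 11.0], 0.59)]
```

View pics/s2.png

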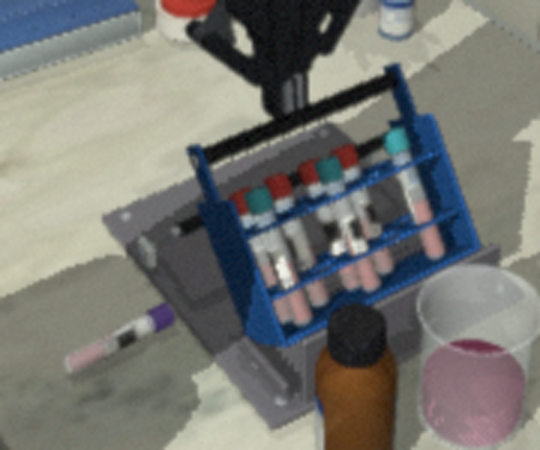

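The rack is rising as modelled: the handle is at y≈105, about 36° of lean, and the toe hasn't moved. I'll keep going, gently.

Request:
arm_command(motion=[[[0, -5, 2], 0], [[0, -5, 2], 0], [[0, -4, 1], 0], [[0, -4, 1], 0], [[0, -4, 1], 0], [[0, -4, 1], 0], [[0, -4, 0], 0], [[0, -4, 0], 0]])

```text
t: 5.5
position: [523.1, 87.9, 120.4]
orientation: [0.512, 0.497, 0.505, -0.486]
wrist_force: [-0.3, 0.8, -0.8]
gripper_width: -0.2
```

```bash
python3 -c "
from h import *;show();pic('side','s3',(140,290,160,340));tips('side',['handle','rack_toe'])"
```

```text
5.5 [523.1  87.9 120.4] F [-0.3  0.8 -0.8] w -0.2 xax [ 0.02  0.   -1.  ] jaw [1.   0.03 0.02]
side handle [([523.0, 19.0, 130.0], 0.69)]
side rack_toe [([524.0, 61.0, 12.0], 0.94)]
```

View pics/s3.png

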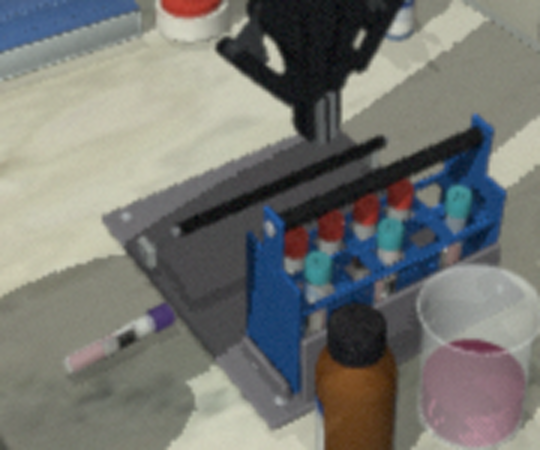

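The rack tipped itself over to the backrest. I'll wait briefly and check that it's seated.

Request:
arm_command(motion=[[[0, 8, 0], 0], [[0, 8, 0], 0], [[0, 0, 0], 0], [[0, 0, 0], 0]])

```text
t: 5.98
position: [522.9, 107.0, 120.3]
orientation: [0.512, 0.497, 0.505, -0.486]
wrist_force: [0.8, -0.4, -0.4]
gripper_width: -0.2
```

```bash
python3 -c "
from h import *;show();pic('side','s4',(140,290,160,340));tips('side',['handle','rack_toe','rack','prop_bar','prop_hinge','stand']);pic('top','t4',(130,280,180,380));tips('top',['handle','rack_toe','rack','prop_bar','prop_hinge'])"
```

```text
5.98 [522.9 107.  120.3] F [ 0.8 -0.4 -0.4] w -0.2 xax [ 0.02  0.   -1.  ] jaw [1.   0.03 0.02]
side handle [([525.0, 25.0, 129.0], 0.56)]
side rack_toe [([521.0, 63.0, 11.0], 0.74), ([450.0, -50.0, 1.0], 0.32)]
side rack [([525.0, 28.0, 12.0], 0.58)]
side prop_bar [([524.0, 126.0, 53.0], 0.82)]
side prop_hinge [([519.0, 156.0, 22.0], 0.81)]
side stand [([525.0, 115.0, 1.0], 0.56)]
top handle [([530.0, -60.0, 0.0], 0.61)]
top rack_toe []
top rack []
top prop_bar [([522.0, 127.0, 52.0], 0.73)]
top prop_hinge [([521.0, 156.0, 18.0], 0.83)]
```

View pics/s4.png

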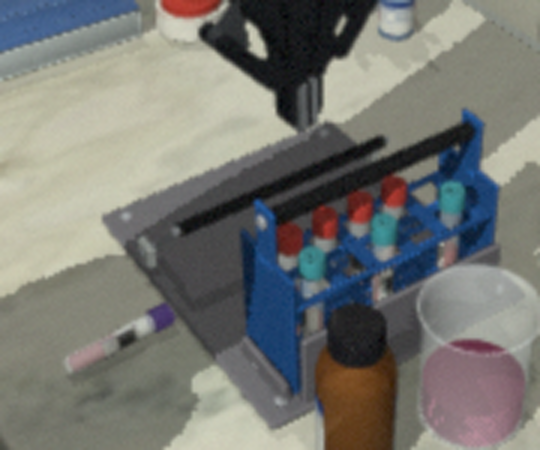

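View pics/t4.png

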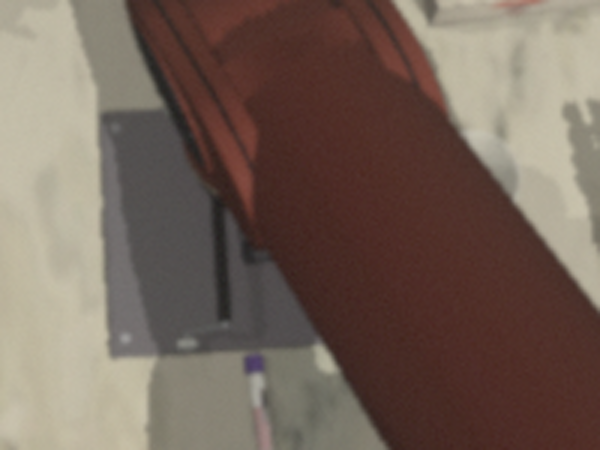

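The rack looks upright between its guides. The prop bar is at (523, 127, 53). I'll go down into the gap between rack and bar, at y≈98.

Request:
arm_command(motion=[[[0, -9, 0], 0], [[0, 0, -25], 0], [[0, 0, -25], 0], [[0, 0, -20], 0], [[0, 0, -8], 0], [[0, 0, 0], 0]])

```text
t: 7.13
position: [524.7, 93.0, 41.4]
orientation: [0.513, 0.498, 0.503, -0.486]
wrist_force: [-0.3, 0.3, 0.6]
gripper_width: 0.2
```

```bash
python3 -c "
from h import *;show();pic('side','s5',(140,290,160,340));tips('side',['handle','rack_toe','rack'])"
```

```text
7.13 [524.7  93.   41.4] F [-0.3  0.3  0.6] w 0.2 xax [ 0.02  0.   -1.  ] jaw [1.   0.03 0.02]
side handle [([518.0, 28.0, 127.0], 0.96), ([526.0, 115.0, 2.0], 0.28)]
side rack_toe [([525.0, 60.0, 11.0], 0.86)]
side rack [([525.0, 32.0, 8.0], 0.98), ([524.0, 61.0, 10.0], 0.55)]
```

View pics/s5.png

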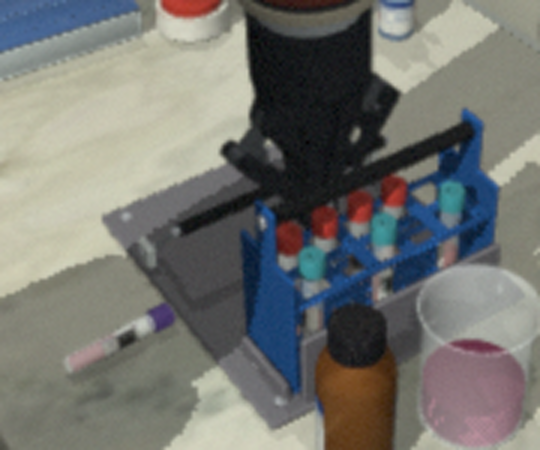

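Request:
arm_command(motion=[[[0, 10, 0], 0], [[0, 10, 0], 0], [[0, 8, 2], 0], [[0, 8, 2], 0], [[0, 8, 2], 0], [[0, 8, 0], 0], [[0, 8, 0], 0], [[0, 8, 0], 0]])

```text
t: 8.0
position: [529.0, 168.3, 55.3]
orientation: [0.516, 0.501, 0.5, -0.483]
wrist_force: [0.8, -0.8, -0.0]
gripper_width: 0.5
```

Request:
arm_command(motion=[[[0, 8, -3], 0], [[0, 8, -5], 0], [[0, 6, -5], 0], [[0, 0, 0], 0]])

```text
t: 8.33
position: [528.2, 196.2, 40.8]
orientation: [0.516, 0.501, 0.501, -0.482]
wrist_force: [0.3, -0.2, -0.2]
gripper_width: -0.4
```

```bash
python3 -c "
from h import *;show();pic('side','s6',(140,290,160,340));tips('side',['handle','rack','prop_bar'])"
```

```text
8.33 [528.2 196.2  40.8] F [ 0.3 -0.2 -0.2] w -0.4 xax [ 0.03  0.   -1.  ] jaw [1.   0.03 0.03]
side handle [([524.0, 26.0, 127.0], 0.89)]
side rack [([526.0, 30.0, 12.0], 0.92)]
side prop_bar [([526.0, 200.0, 37.0], 0.66)]
```

View pics/s6.png

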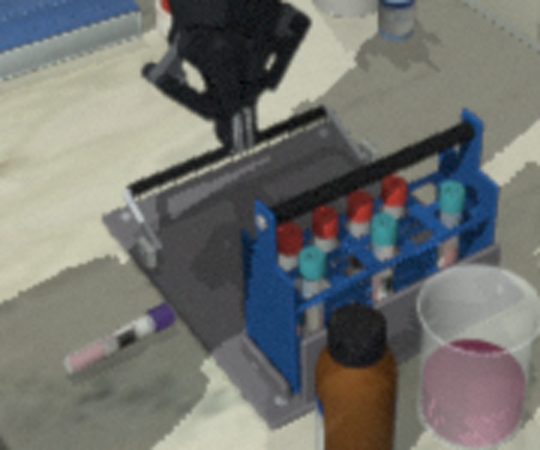

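The prop is past upright, with the bar at about (526, 200, 37). I'll lift a little, move over the bar and press it down.

Request:
arm_command(motion=[[[0, 0, 12], 0], [[-3, 8, 0], 0], [[0, 0, -8], 0], [[0, 0, -6], 0], [[0, 0, -5], 0], [[0, 0, -4], 0], [[0, 0, -3], 0], [[0, 0, 0], 0]])

```text
t: 9.2
position: [526.7, 201.1, 27.2]
orientation: [0.516, 0.503, 0.499, -0.483]
wrist_force: [-0.2, 0.0, -0.0]
gripper_width: 0.1
```

```bash
python3 -c "
from h import *;show();pic('side','s7',(140,290,160,340));tips('side',['prop_bar'])"
```

```text
9.2 [526.7 201.1  27.2] F [-0.2  0.  -0. ] w 0.1 xax [ 0.04  0.   -1.  ] jaw [1.   0.03 0.04]
side prop_bar [([523.0, 202.0, 23.0], 0.73)]
```

View pics/s7.png

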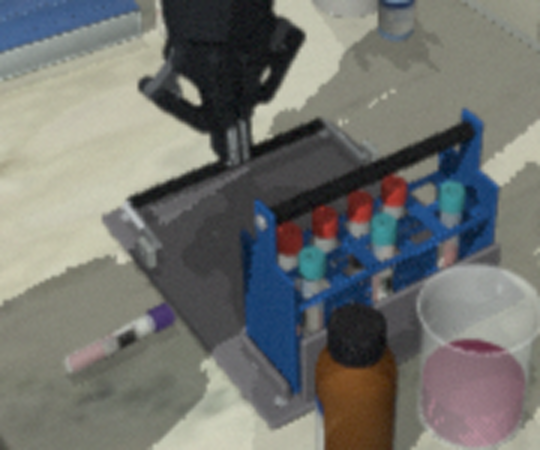

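Nearly flat: the bar is at z≈22 and flat is 19. I'll press on to the end stop.

Request:
arm_command(motion=[[[0, 2, -2], 0], [[0, 0, -2], 0], [[0, 0, -2], 0]])

```text
t: 9.55
position: [527.7, 203.5, 23.2]
orientation: [0.516, 0.503, 0.498, -0.482]
wrist_force: [-11.9, -6.8, 35.4]
gripper_width: 0.0
```

Request:
arm_command(motion=[[[0, 0, -2], 0], [[0, 0, -2], 0]])

```text
t: 9.72
position: [527.7, 203.5, 23.3]
orientation: [0.517, 0.502, 0.497, -0.483]
wrist_force: [-12.5, -6.1, 29.7]
gripper_width: 0.0
```

The bar is on its end stop: force rose to about 30 N and z stopped at 23.3. I'll retreat upward and inspect.

Request:
arm_command(motion=[[[0, 0, 8], 0], [[0, 0, 25], 0], [[0, 10, 40], 0], [[0, 40, 40], 0], [[0, 40, 40], 0], [[0, 40, 10], 0], [[0, 40, 0], 0], [[0, 0, 0], 0]])

```text
t: 10.38
position: [526.2, 358.8, 177.8]
orientation: [0.514, 0.505, 0.495, -0.485]
wrist_force: [-2.0, -0.3, 0.5]
gripper_width: 0.1
```

```bash
python3 -c "
from h import *;show();L=['handle','rack_toe','rack','prop_bar','prop_hinge','beaker','bottle','loose_tube','stand']
pic('side','s8',(140,290,160,340));tips('side',L);pic('top','t8',(130,280,180,380));tips('top',L)"
```

```text
10.38 [526.2 358.8 177.8] F [-2.  -0.3  0.5] w 0.1 xax [ 0.04  0.   -1.  ] jaw [1.   0.02 0.04]
side handle [([522.0, 28.0, 128.0], 0.9), ([523.0, 115.0, -1.0], 0.65)]
side rack_toe [([523.0, 61.0, 12.0], 0.96)]
side rack [([526.0, 31.0, 12.0], 0.78)]
side prop_bar [([521.0, 203.0, 19.0], 0.82)]
side prop_hinge [([523.0, 157.0, 20.0], 0.88)]
side beaker [([522.0, 29.0, 128.0], 0.61), ([531.0, -62.0, 3.0], 0.6)]
side bottle [([451.0, -48.0, -1.0], 0.97), ([522.0, 162.0, 20.0], 0.53)]
side loose_tube [([379.0, 107.0, 2.0], 0.75)]
side stand [([520.0, 118.0, -1.0], 0.7)]
top handle [([523.0, 28.0, 135.0], 0.81)]
top rack_toe [([523.0, 60.0, 11.0], 0.65)]
top rack [([518.0, 28.0, 10.0], 0.79)]
top prop_bar [([520.0, 29.0, 134.0], 0.68), ([527.0, 200.0, 17.0], 0.62)]
top prop_hinge [([522.0, 161.0, 18.0], 0.82)]
top beaker [([529.0, -62.0, -3.0], 0.75)]
top bottle []
top loose_tube []
top stand [([518.0, 116.0, -1.0], 0.86)]
```

View pics/s8.png

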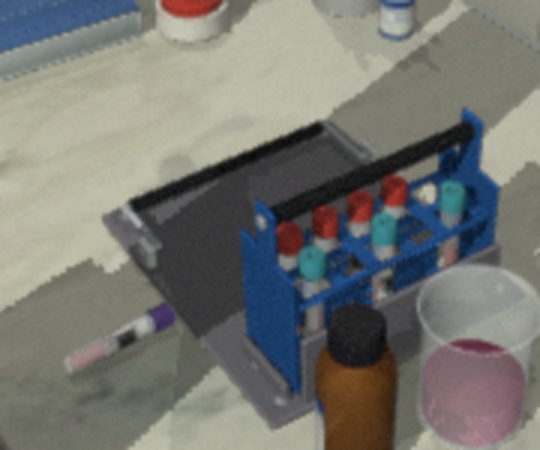

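View pics/t8.png

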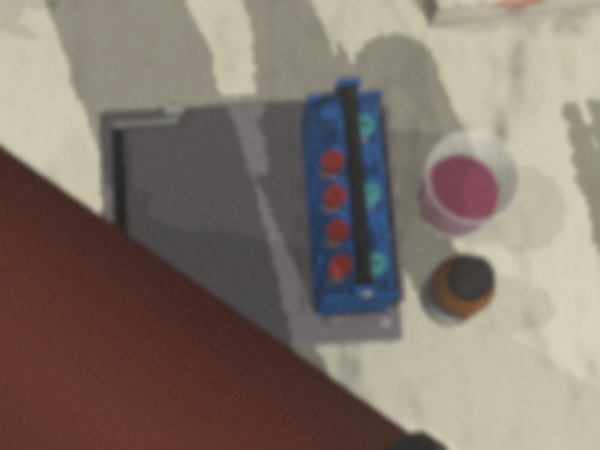

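Both views agree that the rack is upright and the prop is flat. One last numeric check of yaw and tilt from the depth image, then I'll hand in.

```bash
python3 -c "
from h import *
def pts(d):
    z=d['depth'];v,u=np.mgrid[:384,:512];P=np.stack([(u-d['cx'])*z/d['fx'],-(v-d['cy'])*z/d['fy'],-z],-1)
    return P@d['extrinsics'][:3,:3].T+d['extrinsics'][:3,3],z>0
P,m=pts(snapshot('top'))
def line(P,m,x0,x1,y0,y1,z0,z1):
    q=P[m&(P[...,0]>x0)&(P[...,0]<x1)&(P[...,1]>y0)&(P[...,1]<y1)&(P[...,2]>z0)&(P[...,2]<z1)]
    f=np.polyfit(q[:,0],q[:,1],1);print(len(q),q.mean(0).round(1),'yaw',np.degrees(f[0]).round(2),'zmed',np.median(q[:,2]).round(1))
line(P,m,440,610,-10,80,124,150)
line(P,m,560,615,190,215,14,35)
q=P[m&(P[...,0]>440)&(P[...,0]<600)&(P[...,1]>-10)&(P[...,1]<8)&(P[...,2]>55)&(P[...,2]<72)]
print('backrest',len(q),np.degrees(np.polyfit(q[:,0],q[:,1],1)[0]) if len(q)>10 else 0,q.mean(0))
P,m=pts(snapshot('side'));line(P,m,440,610,-10,80,124,150);line(P,m,440,610,190,215,12,35)
"
```

```text
431 [520.6  29.2 137.3] yaw -1.21 zmed 137.3
95 [587.5 202.3  22.7] yaw -3.88 zmed 22.8
backrest 168 -1.24087423983265 [518.80621278  -5.85431188  63.28858058]
587 [517.   26.1 135.5] yaw -1.26 zmed 136.3
337 [521.8 201.7  21.3] yaw -1.22 zmed 22.0
```

```bash
python3 -c "
from plant import *
print(sign_off())"
```

```text
the job is handed in; nothing more can be done
None
```

The rack is standing upright in front of the backrest and the prop lies flat on the stand. I handed the job in after about 11 s of the 48 s allowed.

**What I did:** With the fingers shut, I pushed the black handle bar along its arc until the rack tipped back onto its foot by itself. I then went down between the rack and the prop, pushed the bar over past upright, and pressed it to its end stop. The wrist read about 35 N at that moment, the highest reading I saw. The arm then backed off clear of everything.

**Last checks:**
- **Rack:** The top of the handle is at about z 137 mm (138 expected), at y 26–29 mm (about 29 expected). It is parallel to the backrest, both at a yaw of about -1.2°. The toe stayed at y of about 60 mm.
- **Prop:** The bar is at z 17–19 mm (flat is 19), with its top at about 22 mm.
- **Bystanders:** The beaker, bottle and loose tube are where they were at the start, within measuring error. In the last top picture the networks missed the bottle and the loose tube. The loose tube was hidden by the arm there. The side camera found both.

**Disagreements:**
- The networks sometimes gave wrong second candidates, such as "prop_bar" on the handle, which the pictures ruled out.
- One depth line fit of the half-hidden prop bar gave -3.9° yaw. The side view's fuller fit gave -1.2°, the same as the stand.

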